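Build the sieve tower on the bench shaker

ROBOT

A 6-joint arm with a two-finger parallel gripper is mounted at the origin on a cart in front of the work surface, level with it; the furniture and walls round the work are solid. World frame = base frame: x ahead of the robot, y to its left, z up, the work surface at z = 0. Lengths are in m, angles in rad, forces in N, time in s.
With the tool pointing down it reaches from about 0.35 to 0.975 m from the base axis. Payload 17.4 kg.
Tool frame: the origin (TCP) lies at the very end of the fingers, on their centre line; the grasp point (between the pads) lies r.pinch_z behind it (r.pinch_z is the distance from the TCP to the grasp point, in m); z points along the fingers, y is the line along which they close (so a half turn about z gives the same grasp; the last joint's range is limited). The gripper opens to 85 mm and grips with 20 to 120 N. Pads are 22 mm wide; open, the fingers measure 114 mm over their backs; the gripper's body (76 mm by 85 mm) begins 54 mm behind the grasp point. The pads swing forward as they close: fully open they stand 13 mm farther back than shut.
Start: joints at [-1.158, 0.116, 1.442, -0, 1.584, -0.038], TCP at [0.294, -0.608, 0.231] pointing down, gripper open.
Joint ranges: [-2.83, 2.83], [-0.83, 2.19], [0.07, 2.5], [-1.14, 4.28], [0.01, 3], [-2.97, 2.97]. Speed limits (rad/s): [1.89, 1.89, 2.22, 3.14, 3.14, 3.14].

INTERFACE

Orientations are given as a unit quaternion [x, y, z, w].
In Python, from bench import r gives the robot as it stands. The module is installed in compiled form; this text tells all that it offers.
- The arm moves only by the shell command python3 -m inch 'ROWS' [FORCE]. ROWS is text: rows parted by semicolons, each of 7 numbers parted by spaces: the closure, from -1 (fully open) to 1 (shut), then the shift along the world's x, y, z in m, then the turn, a rotation vector about the world's x, y, z in rad. A call has 1 to 12 rows; each row is the pose to reach, as a shift and turn from the pose commanded when the call began; what a row does not reach only later rows make up. A row lasts 1/8 s, in which the tool goes at most 62.5 mm and 10.7 degrees, less where a joint would pass 70% of its speed; a pose out of reach is approached as far as the arm can. A call with a gripper value outside its range is refused whole. The fingers move at their own pace and stop on an object; FORCE is the grip in N (left out, the last holds). Time passes only in rows, so rows that repeat a pose let the fingers close. It gives the time, the measured TCP pose, the force, the opening and the grip force at its end, in the units of the state.
- r.state(): the state, without advancing time (a new reading comes with each control period).
- r.read_camera(name): name is "scene" or "side" or "wrist"; returns (picture, depth): 420x560x3 uint8, red, green, blue; 420x560 float32, m along the optical axis (not along the pixel's ray), 0 where there is no reading.
- r.camera_params(name): a dict with "fx", "fy", "cx", "cy" (pixels), "k1" (the pictures are not rectified: a ray, as slopes to the right and down, at radius r is drawn at 1 + k1 r^2 times it, then the intrinsics apply), "R" (3x3) and "t" (3): a world point X has camera coordinates R X + t; the wrist camera has in their place "mount" (4x4, takes a point from camera to tool coordinates, whose origin is the TCP and whose axes are the flange's). Camera axes: x right, y down, z forward; pixel columns grow to the right and rows downward; lengths in m; the calibration is good to about 2 mm. A picture is of the moment at which its call begins: read the wrist's pose just before it. camera_params takes no time and is no camera call.
- r.sign_off(): hands the job in; it is judged then, once.
The state is a dict: "time": time; "qpos": joint angles; "qd": joint speeds; "joint_efforts": joint torques, N m; "ee_pos": TCP position; "tool_rot": TCP orientation; "wrist_force": force on the tool from outside, world axes, zero at the start; "moment": the same for the moment, N m; "grip_width": finger opening in m; "gripper_force": force on a finger pad.
Only numpy, scipy, OpenCV 4.12 (cv2) and the standard library are available. Lean on these libraries where they do the work, as an engineer would, in place of code of your own. Each camera call takes 0.05 s, during which the arm holds its last target. There are 200 camera calls.

TASK

Set up the sieve tower for grading the ground pigment: press the receiving pan down between the spring clips of the shaker until it snaps fully home on the deck, then build up on it, one part at a time, the fine sieve, the medium sieve, the coarse sieve and last the lid, each nested level in the rim of the one below. Leave the pigment jar, the loupe and the brass weight standing where they are.

Things in the scene. Friction and masses are not known exactly. Their poses are not given: they have to be found in the camera images.
- shaker: White square bench shaker, 112 x 112 mm, fixed, with a round aluminium deck; three V-shaped steel spring clips stand round the deck, 120 degrees apart, reaching 20 mm above it. Origin: centre of its underside; z up through the deck's centre; the deck's top, on which the pan sits, is 52 mm above the origin. The clips give way to about 6 to 15 N of downward push.
- pan: Receiving pan: steel cup 46 mm high, smooth closed floor, no mesh. Frame 54 mm outer, 49 mm inner diameter, from 21 mm up to the rim; below it a grooved foot, 43 mm across at the bottom, 49 mm at its bead. Set between the clips it stops about 8 mm too high; pushed straight down it snaps home onto the deck. Grip the frame from outside, over 23 mm up, clear of the clips. Origin: centre of underside; z up.
- fine_sieve: Fine sieve: open steel ring, frame 54 mm outer, 49 mm inner diameter, 26 mm high over all. The lowest 6 mm are a tapered skirt (41 mm across at its foot, 46.5 mm at its top) that nests in the rim below until the frame's lower edge, 6 mm up, rests on that rim; grip the frame from outside, over 7 mm up. Dense gauze bottom, not to be seen through. Origin: centre of underside; z up.
- medium_sieve: Medium sieve: open steel ring, frame 54 mm outer, 49 mm inner diameter, 32 mm high over all. The lowest 6 mm are a tapered skirt (41 mm across at its foot, 46.5 mm at its top) that nests in the rim below until the frame's lower edge, 6 mm up, rests on that rim; grip the frame from outside, over 7 mm up. Wire mesh bottom, wires 4.4 mm apart. Origin: centre of underside; z up.
- coarse_sieve: Coarse sieve: open steel ring, frame 54 mm outer, 49 mm inner diameter, 38 mm high over all. The lowest 6 mm are a tapered skirt (41 mm across at its foot, 46.5 mm at its top) that nests in the rim below until the frame's lower edge, 6 mm up, rests on that rim; grip the frame from outside, over 7 mm up. Bottom of thick wires 9 mm apart. Origin: centre of underside; z up.
- lid: Lid: flat steel disc of 54 mm diameter, 4 mm thick, over a 6 mm tapered skirt like the sieves', with a black knob of 16 mm diameter standing on it from 10 to 28 mm above the underside; lift it by the knob. Origin: centre of underside; z up.
- pigment_jar: Small glass jar of blue pigment with a black cap, 36 mm diameter, 48 mm high, loose, to be left standing. Origin: centre of its underside.
- loupe: Black stand loupe, 37 mm diameter, 29 mm high, loose, to be left standing. Origin: centre of its underside.
- brass_weight: Brass weight with a knob, 22 mm diameter, 26 mm high, loose, to be left standing. Origin: centre of its underside.
There are look-alikes about, which are no part of the job. Leave any pink look-alike of the pan alone.

How it is judged:
On the way, in this order (a step that is already met when the one before it is completed fails the run):
1. the pan is snapped fully home in the shaker's clips and let go (horizontal distance between pan and shaker below 0.004 m and z of pan in the frame of shaker between 0.049 and 0.054 m and angle between pan's own z axis and vertical below 0.06 rad and contact force between the fingers and pan below 0.05 N), for 0.2 s.
2. the fine sieve on the pan, nested and let go (horizontal distance between fine_sieve and pan below 0.004 m and z of fine_sieve in the frame of pan between 0.037 and 0.042 m and angle between fine_sieve's own z axis and vertical below 0.06 rad and contact force between the fingers and fine_sieve below 0.05 N and horizontal distance between fine_sieve and shaker below 0.01 m), for 0.2 s.
3. the medium sieve on the fine one, nested and let go (horizontal distance between medium_sieve and fine_sieve below 0.004 m and z of medium_sieve in the frame of fine_sieve between 0.017 and 0.022 m and angle between medium_sieve's own z axis and vertical below 0.06 rad and contact force between the fingers and medium_sieve below 0.05 N and horizontal distance between medium_sieve and shaker below 0.01 m), for 0.2 s.
4. the coarse sieve on the medium one, nested and let go (horizontal distance between coarse_sieve and medium_sieve below 0.004 m and z of coarse_sieve in the frame of medium_sieve between 0.023 and 0.028 m and angle between coarse_sieve's own z axis and vertical below 0.06 rad and contact force between the fingers and coarse_sieve below 0.05 N and horizontal distance between coarse_sieve and shaker below 0.01 m), for 0.2 s.
5. the lid on the coarse sieve, nested and let go (horizontal distance between lid and coarse_sieve below 0.004 m and z of lid in the frame of coarse_sieve between 0.029 and 0.034 m and angle between lid's own z axis and vertical below 0.06 rad and contact force between the fingers and lid below 0.05 N and horizontal distance between lid and shaker below 0.01 m), for 0.2 s.
At the end, for the whole second after the job is handed in: The pan is home on the deck (within 2 mm of its height, 4 mm of its centre); on it stand, in order from below, the fine, medium and coarse sieve and the lid, each nested on the part below (within 2 mm in height, 4 mm off-centre) and level within 3 degrees; all let go and at rest (horizontal distance between pan and shaker below 0.004 m and z of pan in the frame of shaker between 0.049 and 0.054 m and angle between each of pan, fine_sieve, medium_sieve, coarse_sieve, lid's own z axis and vertical below 0.06 rad and horizontal distance between fine_sieve and pan below 0.004 m and z of fine_sieve in the frame of pan between 0.037 and 0.042 m and horizontal distance between medium_sieve and fine_sieve below 0.004 m and z of medium_sieve in the frame of fine_sieve between 0.017 and 0.022 m and horizontal distance between coarse_sieve and medium_sieve below 0.004 m and z of coarse_sieve in the frame of medium_sieve between 0.023 and 0.028 m and horizontal distance between lid and coarse_sieve below 0.004 m and z of lid in the frame of coarse_sieve between 0.029 and 0.034 m and linear speed of each of pan, fine_sieve, medium_sieve, coarse_sieve, lid below 0.02 m/s); the robot touches nothing.
It fails at once if the pigment jar is pushed away or knocked over (distance of pigment_jar from where it was at the start of the episode above 0.03 m or angle between pigment_jar's own z axis and vertical above 0.5 rad).
It fails at once if the loupe is pushed away or knocked over (distance of loupe from where it was at the start of the episode above 0.03 m or angle between loupe's own z axis and vertical above 0.5 rad).
It fails at once if the brass weight is pushed away or knocked over (distance of brass_weight from where it was at the start of the episode above 0.03 m or angle between brass_weight's own z axis and vertical above 0.5 rad).
It also fails if it takes over 112 s, if anything falls off the work surface, if the arm or the gripper's body presses on something with over 40 N, if the wrist force passes 120 N, or if a joint passes its speed limit or range.

## Working session

There is one attempt and no reset: what is moved stays moved. The work goes in short steps, Python scripts to look and compute and a shell command to move; the robot and the scene stay as the last step left them, time stands still between calls to the robot, and variables do not carry over. Pictures are saved under pics/ and viewed, at most 14 in all, crops included, and the job is handed in when it is done.

```bash
mkdir -p pics; python3 - <<'E'
from bench import r
import cv2,numpy as np
s=r.state();print(s,r.pinch_z)
for n in("scene","side"):
    p,d=r.read_camera(n);cv2.imwrite(f"pics/{n}0.png",p[:,:,::-1]);np.savez(f"pics/{n}0.npz",p=p,d=d)
    print(n,r.camera_params(n))
print(r.camera_params("wrist"))
E
```

```text
{'time': 0.0, 'qpos': array([-1.15781562e+00,  1.16482054e-01,  1.44225796e+00,  2.30902171e-05,
        1.58402349e+00, -3.77899542e-02]), 'qd': array([ 7.04487263e-04,  9.78687848e-04, -4.95834480e-06,  1.72112362e-03,
        8.23363667e-04,  7.21679386e-04]), 'joint_efforts': array([ 1.02996542e-03, -7.31989574e+01, -6.32486916e+01,  1.62362949e-05,
        6.34778815e-03, -3.15599630e-05]), 'ee_pos': array([ 0.29399587, -0.60739473,  0.23056937]), 'tool_rot': array([ 9.74707865e-01,  2.23482067e-01, -9.78387388e-05, -5.77308997e-04]), 'wrist_force': array([0.69757644, 0.00309865, 0.32709942]), 'moment': array([-0.0287326 , -0.00982315,  0.01656161]), 'gripper_force': 0.0, 'grip_width': 0.08524306333978081} 0.0187
scene {'fx': 432.3679465396996, 'fy': 432.3679465396996, 'cx': 280.79016686305886, 'cy': 215.79419830427884, 'k1': 0.025092418011181148, 'R': array([[-0.89121594, -0.453368  , -0.01384222],
       [-0.17132195,  0.36472253, -0.91521925],
       [ 0.41997969, -0.8132865 , -0.40271842]]), 't': array([0.46862927, 0.15483214, 0.5684125 ])}
side {'fx': 514.3852529886396, 'fy': 514.3852529886396, 'cx': 284.445810496143, 'cy': 201.86590287916817, 'k1': -0.16692227664079662, 'R': array([[-9.50590628e-01, -3.10446509e-01, -6.49682585e-04],
       [-2.07500110e-01,  6.36921433e-01, -7.42478817e-01],
       [ 2.30913753e-01, -7.05658596e-01, -6.69869230e-01]]), 't': array([0.50429029, 0.19317739, 0.71003565])}
{'fx': 297.2650689298902, 'fy': 297.2650689298902, 'cx': 280.32849451829304, 'cy': 209.7350443708148, 'k1': -0.03647087197960264, 'mount': array([[-1.52223370e-03, -9.53643221e-01, -3.00935692e-01,
         7.67979857e-02],
       [ 9.99998760e-01, -1.33022472e-03, -8.42944324e-04,
         3.26555957e-05],
       [ 4.03556045e-04, -3.00936602e-01,  9.53644063e-01,
        -1.40518301e-01],
       [ 0.00000000e+00,  0.00000000e+00,  0.00000000e+00,
         1.00000000e+00]])}
```

View pics/scene0.png

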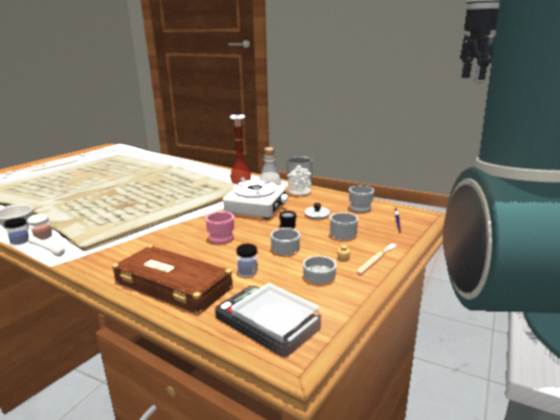

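View pics/side0.png

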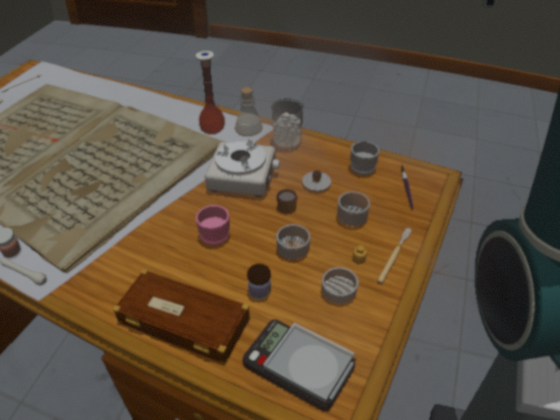

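The pictures show four grey rings (side px: 364,157; 353,209; 292,242; 339,285), the lid at (317,181) and the shaker at (240,165). The jar is at (259,281), the loupe at (287,200), the brass weight at (360,254) and the pink pan at (213,225).

```bash
cat > h.py <<'E'
from bench import r
import cv2,numpy as np
from scipy.spatial.transform import Rotation as Ro
def rays(c,uv):
    uv=np.asarray(uv,float).reshape(-1,1,2)
    K=np.array([[c["fx"],0,c["cx"]],[0,c["fy"],c["cy"]],[0,0,1]])
    n=cv2.undistortPoints(uv,K,np.array([c["k1"],0,0,0.]),).reshape(-1,2)
    return np.c_[n,np.ones(len(n))]
def pose(c,s=None):  # camera->world R,t
    if "R" in c: return c["R"].T,-c["R"].T@c["t"]
    T=Ro.from_quat(s["tool_rot"]).as_matrix();M=c["mount"]
    return T@M[:3,:3],T@M[:3,3]+s["ee_pos"]
def cloud(c,d,s=None):
    v,u=np.mgrid[:420,:560];R,t=pose(c,s)
    P=(rays(c,np.c_[u.ravel(),v.ravel()])*d.reshape(-1,1))@R.T+t
    P[d.ravel()==0]=np.nan
    return P.reshape(420,560,3)
def plane(c,uv,z,s=None):
    R,t=pose(c,s);q=rays(c,uv)@R.T
    return t+q*((z-t[2])/q[:,2])[:,None]
E
python3 - <<'E'
from h import *
for n,px in(("side",dict(A=(364,157),B=(353,209),C=(292,242),D=(339,285),lid=(317,181),shk=(240,165),jar=(259,281),loupe=(287,200),brass=(360,254),pink=(213,225))),("scene",dict(A=(361,197),B=(344,225),C=(285,241),D=(319,270),lid=(317,211),shk=(256,197),jar=(247,260),loupe=(288,220),brass=(343,253),pink=(221,227)))):
    z=np.load(f"pics/{n}0.npz");c=r.camera_params(n);P=cloud(c,z["d"])
    for k,(u,v) in px.items():
        w=40 if k=='shk' else 22
        m=P[v-w:v+w,u-w:u+w].reshape(-1,3);m=m[m[:,2]>.006]
        c0=np.nanmedian(P[v-3:v+4,u-3:u+4].reshape(-1,3),0)
        m=m[np.hypot(*(m-c0)[:,:2].T)<(.08 if k=='shk' else .045)]
        zt=np.percentile(m[:,2],97);t=m[m[:,2]>zt-.006]
        (x,y),(a,b),_=cv2.minAreaRect(t[:,:2].astype(np.float32))
        print(n,k,len(m),"ztop",zt.round(3),"c",np.round([x,y],3),"size",np.round([a,b],3))
E
```

```text
side A 553 ztop 0.047 c [ 0.454 -0.251] size [0.052 0.048]
side B 885 ztop 0.04 c [ 0.444 -0.115] size [0.053 0.053]
side C 917 ztop 0.034 c [ 0.52  -0.011] size [0.054 0.054]
side D 1059 ztop 0.027 c [0.428 0.05 ] size [0.054 0.053]
side lid 456 ztop 0.03 c [ 0.529 -0.181] size [0.016 0.016]
side shk 3019 ztop 0.062 c [ 0.662 -0.149] size [0.074 0.062]
side jar 754 ztop 0.049 c [0.541 0.088] size [0.033 0.034]
side loupe 396 ztop 0.031 c [ 0.561 -0.105] size [0.035 0.036]
side brass 181 ztop 0.027 c [ 0.416 -0.004] size [0.057 0.011]
side pink 1105 ztop 0.047 c [0.655 0.   ] size [0.054 0.054]
scene A 415 ztop 0.046 c [ 0.455 -0.249] size [0.052 0.043]
scene B 471 ztop 0.038 c [ 0.445 -0.108] size [0.052 0.044]
scene C 461 ztop 0.032 c [ 0.52  -0.005] size [0.053 0.047]
scene D 773 ztop 0.026 c [0.431 0.051] size [0.052 0.055]
scene lid 250 ztop 0.027 c [ 0.531 -0.179] size [0.015 0.015]
scene shk 1824 ztop 0.062 c [ 0.668 -0.161] size [0.051 0.054]
scene jar 674 ztop 0.047 c [0.543 0.09 ] size [0.033 0.033]
scene loupe 256 ztop 0.029 c [ 0.564 -0.103] size [0.033 0.035]
scene brass 192 ztop 0.026 c [ 0.42  -0.001] size [0.058 0.014]
scene pink 541 ztop 0.046 c [0.652 0.007] size [0.053 0.043]
```

```bash
python3 - <<'E'
from h import *
for n in("side","scene"):
    z=np.load(f"pics/{n}0.npz");c=r.camera_params(n);P=cloud(c,z["d"]);X=P.reshape(-1,3)
    b=dict(side=(360,252),scene=(343,250))[n];print(n,"brass",plane(c,[b],.02))
    near=(abs(X[:,0]-.665)<.09)&(abs(X[:,1]+.155)<.09)
    deck=X[near&(abs(X[:,2]-.052)<.004)];print("deck",len(deck),[(np.round(a,3),np.round(b,3)) for a,b in[cv2.minAreaRect(deck[:,:2].astype(np.float32))[:2]]])
    hsv=cv2.cvtColor(z["p"],cv2.COLOR_RGB2HSV).reshape(-1,3)
    w=X[near&(X[:,2]>.015)&(X[:,2]<.046)];q=cv2.minAreaRect(w[:,:2].astype(np.float32));print("body",np.round(q[0],3),np.round(q[1],3),q[2])
    cl=X[near&(X[:,2]>.06)&(X[:,2]<.076)];print("clips",len(cl),np.round(cl[::max(1,len(cl)//12)],3).tolist())
    t=X[(X[:,2]>.085)&(X[:,0]>.3)&(X[:,0]<1)&(abs(X[:,1])<.5)]
    g=np.round(t[:,:2]/.02).astype(int);u,i=np.unique(g,axis=0,return_inverse=True)
    for k,a in enumerate(u):
        m=t[i.ravel()==k]
        if len(m)>15:print(" tall",a*.02,m[:,2].max().round(3),len(m))
p=np.load("pics/side0.npz")["p"][110:300,180:400,::-1];cv2.imwrite("pics/c1.png",cv2.resize(p,(770,665))[:600])
E
```

```text
side brass [[ 0.41217248 -0.02155882  0.02      ]]
deck 1147 [(array([ 0.668, -0.158]), array([0.092, 0.093]))]
body [ 0.664 -0.166] [0.178 0.142] 0.30238765478134155
clips 107 [[0.662, -0.187, 0.071], [0.653, -0.184, 0.071], [0.661, -0.182, 0.066], [0.662, -0.184, 0.062], [0.66, -0.181, 0.062], [0.659, -0.177, 0.063], [0.655, -0.178, 0.061], [0.695, -0.149, 0.068], [0.692, -0.148, 0.064], [0.651, -0.135, 0.072], [0.651, -0.137, 0.068], [0.652, -0.14, 0.063], [0.651, -0.137, 0.063], [0.654, -0.133, 0.061]]
 tall [ 0.7  -0.32] 0.1 18
 tall [ 0.7 -0.3] 0.1 31
 tall [ 0.72 -0.32] 0.101 26
 tall [ 0.72 -0.3 ] 0.101 44
 tall [ 0.78 -0.3 ] 0.178 62
 tall [ 0.78 -0.28] 0.179 308
 tall [ 0.8 -0.3] 0.179 25
 tall [ 0.8  -0.28] 0.178 100
scene brass [[ 0.41376698 -0.0177158   0.02      ]]
deck 485 [(array([ 0.67 , -0.155]), array([0.092, 0.094]))]
body [ 0.65  -0.153] [0.124 0.15 ] 89.53956604003906
clips 69 [[0.667, -0.186, 0.068], [0.664, -0.181, 0.067], [0.698, -0.151, 0.069], [0.658, -0.179, 0.067], [0.697, -0.158, 0.065], [0.658, -0.179, 0.064], [0.661, -0.176, 0.063], [0.693, -0.151, 0.063], [0.693, -0.15, 0.061], [0.649, -0.137, 0.07], [0.652, -0.138, 0.067], [0.653, -0.136, 0.065], [0.658, -0.135, 0.062], [0.649, -0.14, 0.062]]
 tall [ 0.7 -0.3] 0.097 17
 tall [ 0.72 -0.3 ] 0.098 31
 tall [ 0.78 -0.3 ] 0.176 27
 tall [ 0.78 -0.28] 0.176 178
 tall [ 0.8  -0.28] 0.176 97
```

View pics/c1.png

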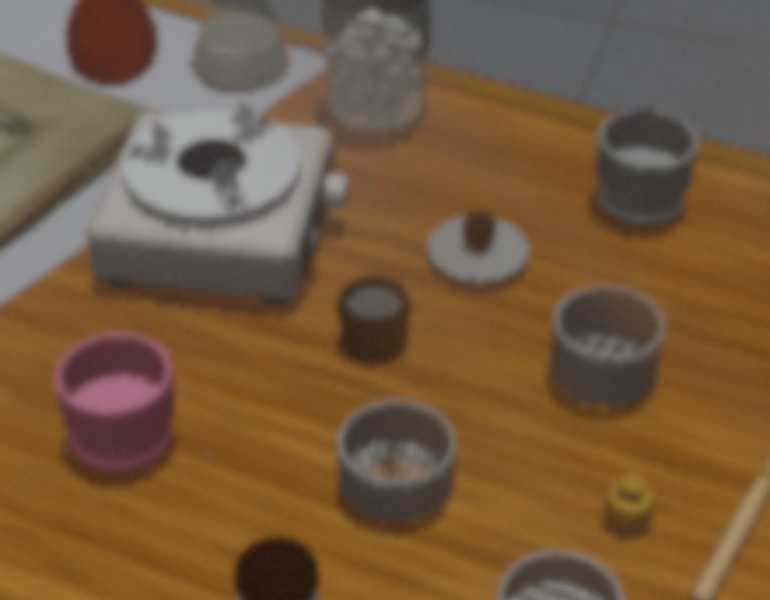

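```bash
python3 -m inch '-1 .05 .1 0 0 0 -.1;-1 .1 .2 0 0 0 -.2;-1 .16 .3 0 0 0 -.27;-1 .16 .357 -.03 0 0 -.27;-1 .16 .357 -.03 0 0 -.27;-1 .16 .357 -.03 0 0 -.27;-1 .16 .357 -.03 0 0 -.27;-1 .16 .357 -.03 0 0 -.27;-1 .16 .357 -.03 0 0 -.27'
cat >> h.py <<'E'
def wcirc(name,zt,xy,rad=.027,pad=.012):
    """wrist look: centre of the top ring near xy at height zt, from depth points + circle fit"""
    s=r.state();p,d=r.read_camera("wrist");c=r.camera_params("wrist")
    cv2.imwrite(f"pics/{name}.png",p[:,:,::-1]);np.savez(f"pics/{name}.npz",p=p,d=d,pos=s["ee_pos"],rot=s["tool_rot"])
    P=cloud(c,d,s).reshape(-1,3);m=P[(abs(P[:,2]-zt)<.004)&(np.hypot(P[:,0]-xy[0],P[:,1]-xy[1])<rad+pad)]
    (x,y),R=cv2.minEnclosingCircle(m[:,:2].astype(np.float32))
    print(name,"n",len(m),"z",np.median(m[:,2]).round(4),"circle",round(x,4),round(y,4),"R",round(R,4),"| tcp",s["ee_pos"].round(4),"tool",np.degrees(Ro.from_quat(s["tool_rot"]).as_euler("ZYX")).round(2))
    return s,p,d,P
E
python3 - <<'E'
from h import *
wcirc("w1",.046,(.454,-.250))
E
```

```text
time: 1.23
ee_pos: [0.4538, -0.2516, 0.2014]
tool_rot: [0.996, 0.09, -0.0, 0.0]
wrist_force: [-0.1, -0.9, -0.6]
grip_width: 0.0853
gripper_force: 0.0
w1 n 391 z 0.0437 circle 0.4568 -0.2577 R 0.0271 | tcp [ 0.4538 -0.2516  0.2014] tool [1.0320e+01 1.0000e-02 1.7998e+02]
```

View pics/w1.png

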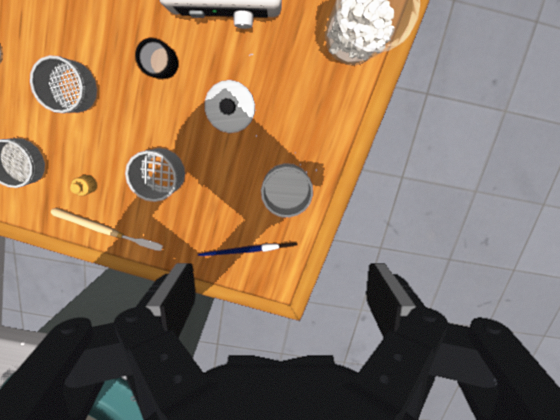

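The closed-floor pan is at (287,190). The coarse sieve is at (154,173), the medium at (63,83), the dense fine one at (14,162), and the lid at (230,107), so the identities agree with the heights.

```bash
python3 -m inch '-1 .003 -.005 -.05 0 0 0;-1 .003 -.005 -.09 0 0 0;-1 .003 -.005 -.09 0 0 0;-1 .003 -.005 -.09 0 0 0'
python3 - <<'E'
from h import *
wcirc("w2",.045,(.456,-.255))
E
```

```text
time: 1.78
ee_pos: [0.4575, -0.2565, 0.1132]
tool_rot: [0.996, 0.09, 0.001, 0.001]
wrist_force: [0.4, -0.3, 0.8]
grip_width: 0.0854
gripper_force: 0.0
w2 n 816 z 0.0436 circle 0.4569 -0.2578 R 0.0272 | tcp [ 0.4575 -0.2565  0.1132] tool [ 1.0310e+01 -7.0000e-02  1.7994e+02]
```

```bash
python3 -m inch '-1 0 -.001 -.03 0 0 0;-1 0 -.001 -.06 0 0 0;-1 0 -.001 -.08 0 0 0;-1 0 -.001 -.091 0 0 0;-1 0 -.001 -.091 0 0 0;.2 0 -.001 -.091 0 0 0;.4 0 -.001 -.091 0 0 0;1 0 -.001 -.091 0 0 0;1 0 -.001 -.091 0 0 0;1 0 -.001 -.091 0 0 0;1 0 -.001 -.091 0 0 0;1 0 -.001 -.091 0 0 0' 50
```

```text
time: 3.32
ee_pos: [0.4577, -0.2569, 0.0217]
tool_rot: [0.996, 0.09, 0.001, 0.001]
wrist_force: [-1.3, 1.5, 8.9]
grip_width: 0.0519
gripper_force: 52.8
```

```bash
python3 -m inch '1 0 0 .04 0 0 0;1 0 0 .09 0 0 0;1 0 0 .14 0 0 0;1 .05 .03 .16 0 0 0;1 .1 .06 .16 0 0 0;1 .14 .1 .16 0 0 0;1 .14 .1 .16 0 0 0;1 .14 .1 .16 0 0 0;1 .14 .1 .16 0 0 0'
cat > deck.py <<'E'
from h import *
import sys
s,p,d,P=wcirc(sys.argv[1],.052,(.669,-.157),.048,.006)
m=P[(P[:,2]>.062)&(P[:,2]<.078)&(np.hypot(P[:,0]-.669,P[:,1]+.157)<.05)]
g=np.degrees(np.arctan2(m[:,1]+.157,m[:,0]-.669))
for a in(-116,10,130):
    k=m[abs((g-a+180)%360-180)<40]
    if len(k):print(a,len(k),k.mean(0).round(4),k[:,2].max().round(4))
E
python3 deck.py w3
```

```text
time: 4.45
ee_pos: [0.5965, -0.1573, 0.1806]
tool_rot: [0.996, 0.09, 0.0, 0.0]
wrist_force: [0.0, -0.7, -0.5]
grip_width: 0.052
gripper_force: 53.0
w3 n 8524 z 0.05 circle 0.6695 -0.1581 R 0.0472 | tcp [ 0.5965 -0.1573  0.1806] tool [ 1.0300e+01 -1.0000e-02  1.7998e+02]
-116 110 [ 0.6596 -0.1835  0.0658] 0.0697
10 130 [ 0.6963 -0.1543  0.0657] 0.0697
130 106 [ 0.6527 -0.1366  0.0658] 0.0695
```

View pics/w3.png

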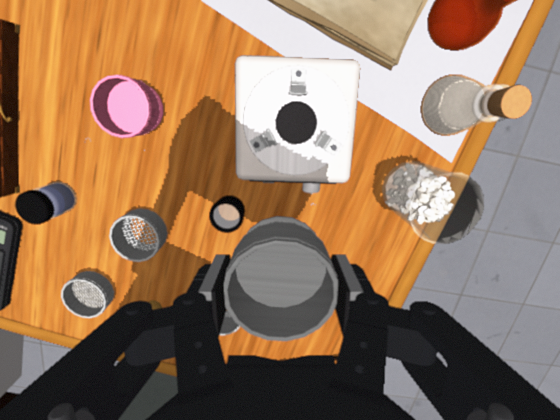

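The deck with its three clips is seen at (296,122) and the pan is held at (280,280), clear of everything.

```bash
cat > held.py <<'E'
from h import *
import sys
z=np.load(f"pics/{sys.argv[1]}.npz");s=dict(ee_pos=z["pos"],tool_rot=z["rot"]);c=r.camera_params("wrist")
P=cloud(c,z["d"],s);T=Ro.from_quat(s["tool_rot"]).as_matrix();L=(P.reshape(-1,3)-s["ee_pos"])@T
m=L[(np.hypot(L[:,0],L[:,1])<.034)&(abs(L[:,1])<.022)&(L[:,2]>-.05)&(L[:,2]<.02)]
top=m[m[:,2]<np.percentile(m[:,2],1)+.004]
A=np.c_[2*top[:,:2],np.ones(len(top))];q=np.linalg.lstsq(A,(top[:,:2]**2).sum(1),rcond=None)[0]
print("tool frame: rim z",np.percentile(m[:,2],1).round(4),"x range",top[:,0].min().round(4),top[:,0].max().round(4),"fit",q[:2].round(4),"R",np.sqrt(q[2]+q[0]**2+q[1]**2).round(4),len(top))
E
python3 held.py w3
```

```text
tool frame: rim z -0.0228 x range -0.0281 0.0263 fit [-0.0004 -0.    ] R 0.0254 1726
```

```bash
python3 -m inch '1 .04 -.001 0 0 0 0;1 .073 -.001 -.02 0 0 0;1 .073 -.001 -.05 0 0 0;1 .073 -.001 -.08 0 0 0;1 .073 -.001 -.09 0 0 0;1 .073 -.001 -.09 0 0 0;1 .073 -.001 -.09 0 0 0' 80
python3 -m inch '1 0 0 -.004 0 0 0;1 0 0 -.008 0 0 0;1 0 0 -.008 0 0 0'
```

```text
time: 5.38
ee_pos: [0.6706, -0.1579, 0.0921]
tool_rot: [0.996, 0.09, 0.001, 0.0]
wrist_force: [-0.5, -0.4, -1.5]
grip_width: 0.0511
gripper_force: 84.1
time: 5.75
ee_pos: [0.6701, -0.1575, 0.0822]
tool_rot: [0.996, 0.09, 0.0, -0.0]
wrist_force: [0.5, -1.1, -0.9]
grip_width: 0.0509
gripper_force: 84.3
```

```bash
python3 -m inch '1 0 0 -.003 0 0 0;1 0 0 -.006 0 0 0;1 0 0 -.009 0 0 0;1 0 0 -.009 0 0 0;1 0 0 -.009 0 0 0'
```

```text
time: 6.38
ee_pos: [0.67, -0.1576, 0.074]
tool_rot: [0.996, 0.09, -0.0, 0.0]
wrist_force: [-3.7, 1.2, 10.0]
grip_width: 0.0513
gripper_force: 85.2
```

```bash
python3 -m inch '1 0 0 -.001 0 0 0;1 0 0 -.002 0 0 0;1 0 0 -.002 0 0 0'
```

```text
time: 6.75
ee_pos: [0.6702, -0.1576, 0.0739]
tool_rot: [0.996, 0.09, 0.0, 0.0]
wrist_force: [-13.4, 4.4, 25.2]
grip_width: 0.0509
gripper_force: 87.1
```

```bash
python3 -m inch '1 0 0 .002 0 0 0;-1 0 0 .002 0 0 0;-1 0 0 .002 0 0 0;-1 0 0 .002 0 0 0;-1 0 0 .002 0 0 0;-1 0 0 .002 0 0 0;-1 0 0 .05 0 0 0;-1 0 0 .1 0 0 0;-1 -.04 0 .12 0 0 0;-1 -.05 0 .12 0 0 0;-1 -.05 0 .12 0 0 0'
python3 - <<'E'
from h import *
wcirc("w4",.096,(.669,-.157))
E
```

```text
time: 8.12
ee_pos: [0.6198, -0.1576, 0.1909]
tool_rot: [0.996, 0.09, -0.0, -0.0]
wrist_force: [-0.2, -0.7, 0.2]
grip_width: 0.0855
gripper_force: 0.0
w4 n 749 z 0.0956 circle 0.6697 -0.1577 R 0.0273 | tcp [ 0.6198 -0.1576  0.1909] tool [  10.34    0.   -180.  ]
```

```bash
python3 -m inch '-1 -.04 .045 0 0 0 .15;-1 -.08 .09 0 0 0 .3;-1 -.12 .13 0 0 0 .45;-1 -.16 .17 -.02 0 0 .6;-1 -.19 .207 -.04 0 0 .78;-1 -.19 .207 -.04 0 0 .78;-1 -.19 .207 -.04 0 0 .78;-1 -.19 .207 -.04 0 0 .78;-1 -.19 .207 -.04 0 0 .78'
python3 - <<'E'
from h import *
wcirc("w5",.025,(.429,.05))
E
```

```text
time: 9.3
ee_pos: [0.4306, 0.0489, 0.1514]
tool_rot: [0.887, 0.461, -0.0, -0.0]
wrist_force: [-0.1, 0.3, -0.0]
grip_width: 0.0851
gripper_force: 0.0
w5 n 510 z 0.0236 circle 0.4295 0.0505 R 0.027 | tcp [0.4306 0.0489 0.1514] tool [ 5.4960e+01  1.0000e-02 -1.7999e+02]
```

View pics/w5.png

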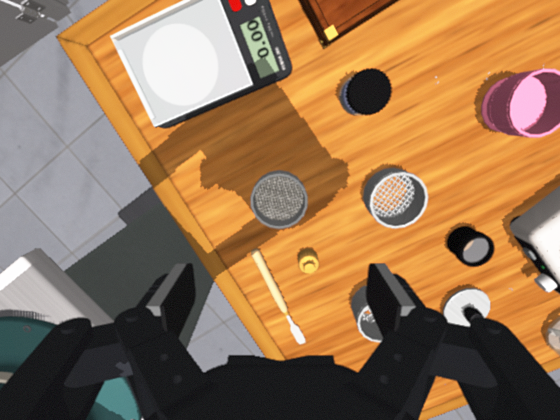

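The fine sieve (dense gauze) is at (278,198), and the brass weight (308,262) and brush are clear of the finger paths.

```bash
python3 -m inch '-1 -.001 .0015 -.05 0 0 0;-1 -.001 .0015 -.1 0 0 0;-1 -.001 .0015 -.13 0 0 0;-1 -.001 .0015 -.142 0 0 0;-1 -.001 .0015 -.142 0 0 0;.2 -.001 .0015 -.142 0 0 0;.4 -.001 .0015 -.142 0 0 0;1 -.001 .0015 -.142 0 0 0;1 -.001 .0015 -.142 0 0 0;1 -.001 .0015 -.142 0 0 0;1 -.001 .0015 -.142 0 0 0' 50
python3 -m inch '1 0 0 .04 0 0 0;1 0 0 .09 0 0 0;1 0 0 .14 0 0 0;1 .05 -.04 .19 0 0 -.1;1 .1 -.09 .19 0 0 -.2;1 .14 -.13 .19 0 0 -.3;1 .18 -.17 .19 0 0 -.4;1 .18 -.19 .19 0 0 -.5;1 .18 -.207 .19 0 0 -.6;1 .18 -.207 .19 0 0 -.78;1 .18 -.207 .19 0 0 -.78;1 .18 -.207 .19 0 0 -.78'
python3 - <<'E'
from h import *
wcirc("w6",.096,(.669,-.157))
E
python3 held.py w6
```

```text
time: 10.72
ee_pos: [0.43, 0.0509, 0.0111]
tool_rot: [0.887, 0.462, 0.001, 0.0]
wrist_force: [-4.3, -1.4, 12.8]
grip_width: 0.0519
gripper_force: 50.3
time: 12.22
ee_pos: [0.6091, -0.1558, 0.1997]
tool_rot: [0.996, 0.092, 0.0, 0.0]
wrist_force: [0.4, 1.1, -0.2]
grip_width: 0.0521
gripper_force: 52.9
w6 n 732 z 0.0956 circle 0.6693 -0.1577 R 0.0272 | tcp [ 0.6091 -0.1558  0.1997] tool [ 1.0610e+01 -2.0000e-02  1.7999e+02]
tool frame: rim z -0.0133 x range -0.0284 0.0267 fit [-0.0003  0.    ] R 0.0255 1518
```

```bash
python3 -m inch '1 .04 -.002 -.03 0 0 0;1 .06 -.002 -.05 0 0 0;1 .06 -.002 -.07 0 0 0;1 .06 -.002 -.08 0 0 0;1 .06 -.002 -.08 0 0 0;1 .06 -.002 -.08 0 0 0'
python3 -m inch '1 0 0 -.005 0 0 0;1 0 0 -.01 0 0 0;1 0 0 -.014 0 0 0;1 0 0 -.017 0 0 0;1 0 0 -.017 0 0 0;1 0 0 -.017 0 0 0'
```

```text
time: 13.02
ee_pos: [0.6691, -0.1582, 0.1206]
tool_rot: [0.996, 0.09, 0.001, 0.0]
wrist_force: [0.6, -0.2, -0.5]
grip_width: 0.0517
gripper_force: 52.9
time: 13.78
ee_pos: [0.6693, -0.1581, 0.1032]
tool_rot: [0.996, 0.09, 0.0, 0.0]
wrist_force: [-3.2, 1.4, 8.1]
grip_width: 0.0515
gripper_force: 53.6
```

```bash
python3 -m inch '1 0 0 .001 0 0 0;-1 0 0 .001 0 0 0;-1 0 0 .001 0 0 0;-1 0 0 .001 0 0 0;-1 0 0 .001 0 0 0;-1 0 0 .001 0 0 0;-1 0 0 .05 0 0 0;-1 -.03 0 .1 0 0 0;-1 -.06 0 .12 0 0 0;-1 -.06 0 .12 0 0 0;-1 -.06 0 .12 0 0 0'
python3 - <<'E'
from h import *
wcirc("w7",.116,(.669,-.157))
E
```

```text
time: 15.15
ee_pos: [0.6092, -0.158, 0.2216]
tool_rot: [0.996, 0.09, -0.0, -0.0]
wrist_force: [-0.2, -0.3, -0.6]
grip_width: 0.0855
gripper_force: 0.0
w7 n 710 z 0.1157 circle 0.6684 -0.1579 R 0.0271 | tcp [ 0.6092 -0.158   0.2216] tool [ 1.0360e+01  2.0000e-02 -1.7999e+02]
```

```bash
python3 -m inch '-1 -.03 .05 0 0 0 0;-1 -.06 .1 -.03 0 0 0;-1 -.089 .149 -.07 0 0 0;-1 -.089 .149 -.08 0 0 0;-1 -.089 .149 -.08 0 0 0;-1 -.089 .149 -.08 0 0 0'
python3 - <<'E'
from h import *
wcirc("w8",.030,(.52,-.009))
E
```

```text
time: 15.95
ee_pos: [0.5211, -0.0099, 0.1431]
tool_rot: [0.996, 0.09, 0.0, 0.0]
wrist_force: [0.1, -0.7, -0.0]
grip_width: 0.0852
gripper_force: 0.0
w8 n 613 z 0.0295 circle 0.5216 -0.0112 R 0.0273 | tcp [ 0.5211 -0.0099  0.1431] tool [ 1.0320e+01 -3.0000e-02  1.7998e+02]
```

View pics/w8.png

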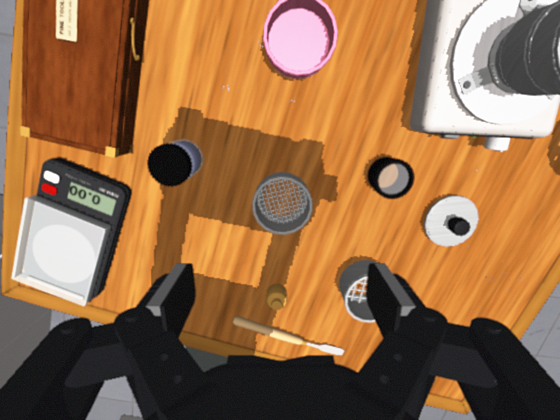

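The medium sieve is at (283,203) and the loupe at (390,178), with room for the fingers.

```bash
python3 -m inch '-1 0 -.001 -.05 0 0 0;-1 0 -.001 -.1 0 0 0;-1 0 -.001 -.12 0 0 0;-1 0 -.001 -.129 0 0 0;-1 0 -.001 -.129 0 0 0;.2 0 -.001 -.129 0 0 0;.4 0 -.001 -.129 0 0 0;1 0 -.001 -.129 0 0 0;1 0 -.001 -.129 0 0 0;1 0 -.001 -.129 0 0 0;1 0 -.001 -.129 0 0 0' 50
python3 -m inch '1 0 0 .05 0 0 0;1 0 0 .1 0 0 0;1 0 0 .16 0 0 0;1 .02 -.04 .2 0 0 0;1 .05 -.09 .21 0 0 0;1 .087 -.147 .21 0 0 0;1 .087 -.147 .21 0 0 0;1 .087 -.147 .21 0 0 0;1 .087 -.147 .21 0 0 0'
python3 - <<'E'
from h import *
wcirc("w9",.116,(.669,-.157))
E
python3 held.py w9
```

```text
time: 17.38
ee_pos: [0.5209, -0.0101, 0.0151]
tool_rot: [0.996, 0.09, 0.001, 0.0]
wrist_force: [-5.3, 0.1, 12.8]
grip_width: 0.0526
gripper_force: 50.4
time: 18.5
ee_pos: [0.6067, -0.1561, 0.2237]
tool_rot: [0.996, 0.091, 0.0, 0.0]
wrist_force: [-0.1, -0.6, -1.6]
grip_width: 0.0522
gripper_force: 53.0
w9 n 707 z 0.1157 circle 0.668 -0.1582 R 0.0272 | tcp [ 0.6067 -0.1561  0.2237] tool [ 1.0410e+01 -3.0000e-02  1.7999e+02]
tool frame: rim z -0.0154 x range -0.0269 0.0282 fit [ 0.0012 -0.    ] R 0.0255 1545
```

```bash
python3 -m inch '1 .04 -.002 -.03 0 0 0;1 .0605 -.002 -.05 0 0 0;1 .0605 -.002 -.07 0 0 0;1 .0605 -.002 -.08 0 0 0;1 .0605 -.002 -.08 0 0 0;1 .0605 -.002 -.08 0 0 0'
python3 -m inch '1 0 0 -.005 0 0 0;1 0 0 -.01 0 0 0;1 0 0 -.014 0 0 0;1 0 0 -.0165 0 0 0;1 0 0 -.0165 0 0 0;1 0 0 -.0165 0 0 0'
```

```text
time: 19.3
ee_pos: [0.6676, -0.1591, 0.1447]
tool_rot: [0.996, 0.09, 0.001, 0.0]
wrist_force: [1.0, 0.2, -0.7]
grip_width: 0.052
gripper_force: 53.0
time: 20.05
ee_pos: [0.6678, -0.1592, 0.1272]
tool_rot: [0.996, 0.09, 0.0, 0.0]
wrist_force: [-0.2, 0.9, 4.5]
grip_width: 0.0522
gripper_force: 53.4
```

```bash
python3 -m inch '1 0 0 .0005 0 0 0;-1 0 0 .0005 0 0 0;-1 0 0 .0005 0 0 0;-1 0 0 .0005 0 0 0;-1 0 0 .0005 0 0 0;-1 0 0 .0005 0 0 0;-1 0 0 .05 0 0 0;-1 -.03 0 .1 0 0 0;-1 -.06 0 .12 0 0 0;-1 -.06 0 .12 0 0 0;-1 -.06 0 .12 0 0 0'
python3 - <<'E'
from h import *
wcirc("w10",.142,(.669,-.157))
E
python3 -m inch '-1 -.05 0 0 0 0 0;-1 -.1 .02 0 0 0 0;-1 -.16 .044 -.03 0 0 0;-1 -.165 .044 -.08 0 0 0;-1 -.165 .044 -.1 0 0 0;-1 -.165 .044 -.1 0 0 0;-1 -.165 .044 -.1 0 0 0'
python3 - <<'E'
from h import *
wcirc("w11",.036,(.445,-.115))
E
```

```text
time: 21.42
ee_pos: [0.6078, -0.159, 0.2461]
tool_rot: [0.996, 0.09, -0.0, -0.0]
wrist_force: [0.4, -0.6, 0.5]
grip_width: 0.0857
gripper_force: 0.0
w10 n 717 z 0.1417 circle 0.6681 -0.159 R 0.0272 | tcp [ 0.6078 -0.159   0.2461] tool [ 1.0360e+01  2.0000e-02 -1.7998e+02]
time: 22.35
ee_pos: [0.4438, -0.1155, 0.1482]
tool_rot: [0.996, 0.09, 0.0, 0.0]
wrist_force: [0.6, 0.0, 0.2]
grip_width: 0.0853
gripper_force: 0.0
w11 n 624 z 0.0355 circle 0.4465 -0.1142 R 0.0272 | tcp [ 0.4438 -0.1155  0.1482] tool [ 1.0360e+01 -5.0000e-02  1.7998e+02]
```

```bash
python3 -m inch '-1 .0025 .001 -.05 0 0 0;-1 .0025 .001 -.1 0 0 0;-1 .0025 .001 -.12 0 0 0;-1 .0025 .001 -.13 0 0 0;-1 .0025 .001 -.13 0 0 0;.2 .0025 .001 -.13 0 0 0;.4 .0025 .001 -.13 0 0 0;1 .0025 .001 -.13 0 0 0;1 .0025 .001 -.13 0 0 0;1 .0025 .001 -.13 0 0 0;1 .0025 .001 -.13 0 0 0' 50
python3 -m inch '1 0 0 .05 0 0 0;1 0 0 .1 0 0 0;1 0 0 .16 0 0 0;1 0 0 .21 0 0 0;1 .05 -.01 .23 0 0 0;1 .1 -.03 .23 0 0 0;1 .16 -.043 .23 0 0 0;1 .16 -.043 .23 0 0 0;1 .16 -.043 .23 0 0 0;1 .16 -.043 .23 0 0 0'
python3 - <<'E'
from h import *
wcirc("w12",.142,(.668,-.158))
E
python3 held.py w12
```

```text
time: 23.78
ee_pos: [0.4459, -0.1143, 0.0184]
tool_rot: [0.996, 0.09, 0.001, 0.0]
wrist_force: [-2.5, 0.7, 9.7]
grip_width: 0.0524
gripper_force: 51.4
time: 25.02
ee_pos: [0.6043, -0.1569, 0.248]
tool_rot: [0.996, 0.09, 0.001, 0.0]
wrist_force: [-0.6, -0.0, -0.2]
grip_width: 0.0525
gripper_force: 53.2
w12 n 726 z 0.1417 circle 0.6685 -0.1591 R 0.0273 | tcp [ 0.6043 -0.1569  0.248 ] tool [ 1.0360e+01 -9.0000e-02  1.7996e+02]
tool frame: rim z -0.0181 x range -0.0264 0.028 fit [ 0.0011 -0.    ] R 0.0255 1623
```

```bash
python3 -m inch '1 .04 -.002 -.02 0 0 0;1 .063 -.002 -.04 0 0 0;1 .063 -.002 -.06 0 0 0;1 .063 -.002 -.075 0 0 0;1 .063 -.002 -.075 0 0 0;1 .063 -.002 -.075 0 0 0'
python3 -m inch '1 0 0 -.005 0 0 0;1 0 0 -.01 0 0 0;1 0 0 -.014 0 0 0;1 0 0 -.0165 0 0 0;1 0 0 -.0165 0 0 0;1 0 0 -.0165 0 0 0'
```

```text
time: 25.82
ee_pos: [0.668, -0.1592, 0.1731]
tool_rot: [0.996, 0.09, 0.001, 0.0]
wrist_force: [0.2, 0.4, -0.0]
grip_width: 0.0519
gripper_force: 53.1
time: 26.58
ee_pos: [0.6684, -0.1591, 0.1564]
tool_rot: [0.996, 0.09, 0.001, 0.0]
wrist_force: [-2.1, 1.1, 8.0]
grip_width: 0.0524
gripper_force: 53.9
```

```bash
python3 -m inch '1 0 0 .0005 0 0 0;-1 0 0 .0005 0 0 0;-1 0 0 .0005 0 0 0;-1 0 0 .0005 0 0 0;-1 0 0 .0005 0 0 0;-1 0 0 .0005 0 0 0;-1 0 0 .05 0 0 0;-1 -.03 0 .1 0 0 0;-1 -.06 0 .12 0 0 0;-1 -.06 0 .12 0 0 0;-1 -.06 0 .12 0 0 0'
python3 - <<'E'
from h import *
wcirc("w13",.174,(.668,-.158))
E
python3 -m inch '-1 -.05 -.01 0 0 0 0;-1 -.078 -.021 -.03 0 0 0;-1 -.078 -.021 -.08 0 0 0;-1 -.078 -.021 -.13 0 0 0;-1 -.078 -.021 -.13 0 0 0;-1 -.078 -.021 -.13 0 0 0'
python3 - <<'E'
from h import *
s,p,d,P=wcirc("w14",.009,(.530,-.180))
m=P[(P[:,2]>.02)&(P[:,2]<.033)&(np.hypot(P[:,0]-.53,P[:,1]+.18)<.02)]
print("knob",cv2.minEnclosingCircle(m[m[:,2]>.023][:,:2].astype(np.float32)),m[:,2].max())
E
```

```text
time: 27.95
ee_pos: [0.6083, -0.1591, 0.2745]
tool_rot: [0.996, 0.09, -0.0, -0.0]
wrist_force: [1.3, -0.0, -1.2]
grip_width: 0.0853
gripper_force: 0.0
w13 n 738 z 0.1736 circle 0.6689 -0.1587 R 0.0272 | tcp [ 0.6083 -0.1591  0.2745] tool [ 1.0350e+01  3.0000e-02 -1.7998e+02]
time: 28.75
ee_pos: [0.5309, -0.1802, 0.1468]
tool_rot: [0.996, 0.09, 0.0, 0.0]
wrist_force: [0.6, 1.2, 0.5]
grip_width: 0.0855
gripper_force: 0.0
w14 n 1988 z 0.0082 circle 0.5297 -0.1822 R 0.0271 | tcp [ 0.5309 -0.1802  0.1468] tool [ 1.0370e+01 -4.0000e-02  1.7998e+02]
knob ((0.5297779440879822, -0.18198613822460175), 0.008358162827789783) 0.02738869601952204
```

View pics/w14.png

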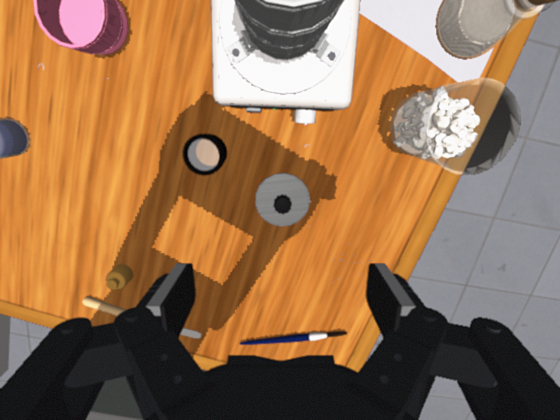

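The lid is at (282,200) with its knob at (283,204), and the loupe at (205,153) is clear. The tower's rim height and centre agree with a nested coarse sieve.

```bash
python3 -m inch '-1 -.001 -.002 -.05 0 0 0;-1 -.001 -.002 -.1 0 0 0;-1 -.001 -.002 -.125 0 0 0;-1 -.001 -.002 -.133 0 0 0;0 -.001 -.002 -.133 0 0 0;.3 -.001 -.002 -.133 0 0 0;.5 -.001 -.002 -.133 0 0 0;1 -.001 -.002 -.133 0 0 0;1 -.001 -.002 -.133 0 0 0;1 -.001 -.002 -.133 0 0 0;1 -.001 -.002 -.133 0 0 0;1 -.001 -.002 -.133 0 0 0' 40
python3 -m inch '1 0 0 .0 0 0 0;1 0 0 .0 0 0 0'
```

```text
time: 30.3
ee_pos: [0.5294, -0.1822, 0.0131]
tool_rot: [0.996, 0.09, 0.0, 0.0]
wrist_force: [-1.2, 0.5, 6.3]
grip_width: 0.0143
gripper_force: 38.9
time: 30.55
ee_pos: [0.5294, -0.1822, 0.0131]
tool_rot: [0.996, 0.09, 0.0, 0.0]
wrist_force: [-1.7, 0.6, 5.7]
grip_width: 0.0143
gripper_force: 38.9
```

```bash
python3 -m inch '1 0 0 .05 0 0 0;1 0 0 .1 0 0 0;1 0 0 .16 0 0 0;1 0 0 .21 0 0 0;1 .02 0 .25 0 0 0;1 .05 .01 .25 0 0 0;1 .07 .023 .25 0 0 0;1 .07 .023 .25 0 0 0;1 .07 .023 .25 0 0 0'
python3 - <<'E'
from h import *
s,p,d,P=wcirc("w15",.174,(.668,-.158))
T=Ro.from_quat(s["tool_rot"]).as_matrix();L=(P-s["ee_pos"])@T
m=L[(np.hypot(L[:,0],L[:,1])<.033)&(L[:,2]>-.012)&(L[:,2]<.02)]
print(np.percentile(m[:,2],[5,50,95]),m.min(0),m.max(0))
E
```

```text
time: 31.68
ee_pos: [0.5986, -0.1589, 0.2617]
tool_rot: [0.996, 0.09, -0.001, -0.0]
wrist_force: [0.3, -0.2, -1.2]
grip_width: 0.014
gripper_force: 39.1
w15 n 864 z 0.1736 circle 0.6687 -0.1592 R 0.0272 | tcp [ 0.5986 -0.1589  0.2617] tool [ 1.0380e+01  6.0000e-02 -1.7998e+02]
[-0.01013683  0.00475153  0.00621437] [-0.02650431 -0.02684221 -0.01199922] [0.02727902 0.02662602 0.00947842]
```

View pics/w15.png

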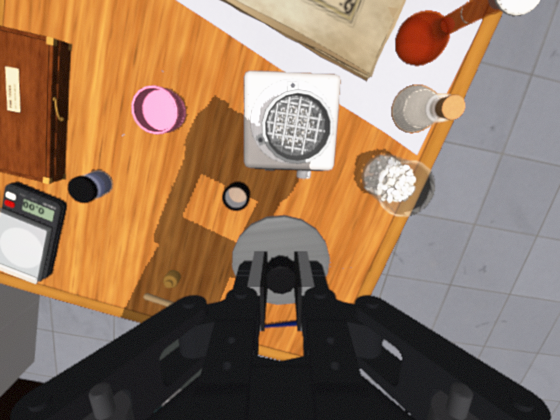

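The lid is held centred at (280,260), with the coarse sieve's rim at (297,125) on the shaker.

```bash
python3 -m inch '1 .04 0 -.01 0 0 0;1 .07 0 -.03 0 0 0;1 .07 0 -.05 0 0 0;1 .07 0 -.06 0 0 0;1 .07 0 -.06 0 0 0;1 .07 0 -.06 0 0 0'
python3 -m inch '1 0 0 -.005 0 0 0;1 0 0 -.01 0 0 0;1 0 0 -.015 0 0 0;1 0 0 -.018 0 0 0;1 0 0 -.0185 0 0 0;1 0 0 -.0185 0 0 0'
```

```text
time: 32.48
ee_pos: [0.6689, -0.1593, 0.2036]
tool_rot: [0.996, 0.09, 0.001, 0.0]
wrist_force: [-0.2, 0.3, -0.3]
grip_width: 0.0136
gripper_force: 39.1
time: 33.22
ee_pos: [0.6691, -0.1591, 0.1838]
tool_rot: [0.996, 0.09, 0.0, -0.0]
wrist_force: [0.5, 0.7, -0.8]
grip_width: 0.014
gripper_force: 39.1
```

```bash
python3 -m inch '1 0 0 -.0015 0 0 0;1 0 0 -.0015 0 0 0'
```

```text
time: 33.48
ee_pos: [0.6693, -0.1591, 0.1831]
tool_rot: [0.996, 0.09, 0.001, 0.0]
wrist_force: [0.2, 0.4, 3.8]
grip_width: 0.0139
gripper_force: 39.5
```

Contact is at the expected 0.183. Release, retreat and check.

```bash
python3 -m inch '1 0 0 .0005 0 0 0;-1 0 0 .0005 0 0 0;-1 0 0 .0005 0 0 0;-1 0 0 .0005 0 0 0;-1 0 0 .0005 0 0 0;-1 0 0 .0005 0 0 0;-1 0 0 .04 0 0 0;-1 -.03 0 .09 0 0 0;-1 -.08 0 .1 0 0 0;-1 -.08 0 .1 0 0 0;-1 -.08 0 .1 0 0 0'
python3 - <<'E'
from h import *
wcirc("w16",.178,(.668,-.158))
p,d=r.read_camera("side");cv2.imwrite("pics/side1.png",p[:,:,::-1])
E
```

```text
time: 34.85
ee_pos: [0.5892, -0.1591, 0.2822]
tool_rot: [0.996, 0.09, 0.0, 0.0]
wrist_force: [0.6, 0.4, -0.5]
grip_width: 0.0849
gripper_force: 0.0
w16 n 3362 z 0.1783 circle 0.6692 -0.1592 R 0.0273 | tcp [ 0.5892 -0.1591  0.2822] tool [ 1.035e+01 -1.000e-02  1.800e+02]
```

View pics/side1.png

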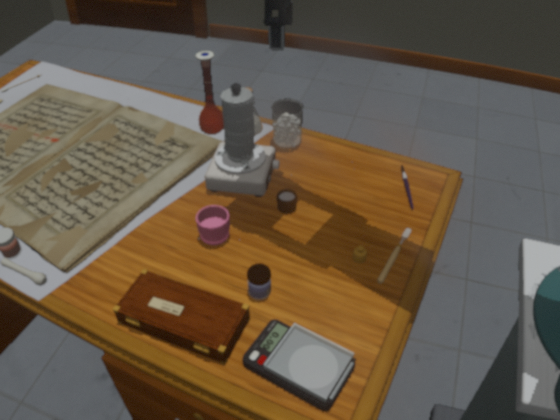

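The tower stands straight at (239,130) with the lid on. The jar (259,281), loupe (287,200) and weight (360,254) are where they were.

```bash
python3 -c "
from bench import r
print(r.sign_off())"
```

```text
the job is handed in; nothing more can be done
None
```

The job is handed in: the pan is snapped home in the clips, with the fine, medium and coarse sieves and the lid nested on it; wrist-camera heights agreed with full nesting at each step. The jar, loupe and weight are where they stood, the run took about 35 s of the 112 s allowed, and the hand-in returned no verdict.

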